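# Take the flat battery out of the edge burnisher

## Task

The battery of the leather edge burnisher is flat. Press the two orange side tabs of its black battery cover towards each other to unlatch it, lift the cover off and set it down the right way up in the blue tray; then take the yellow battery out and set it down in the red tray. Do not drop either part, and leave the hammer, the glue pot and the cup where they are.

Things in the scene. Friction and masses are not known exactly. Their poses are not given: they have to be found in the camera images.
- burnisher: the edge burnisher, fixed: a grey case 150 (x) by 110 (y) by 60 mm high; a wooden spindle sticks 50 mm out of its +x end, 36 mm up, and a black dial 4 mm high lies on the deck (the case's top) 57 mm towards -x. Origin: centre of the underside. In the middle of the deck is the battery well, 47 by 29 mm and 32 mm deep, with a slot for a cover tab on either side (y)
- cover: snap-fit black battery cover, about 95 g: a flange 80 (x) by 68 (y) by 4 mm lying on the case's deck, with a hollow dome 60 by 40 mm in the middle, its top 39 mm up. Origin: centre of the flange's underside; z up; axes along the burnisher's at the start. An orange tab stands on either side (y) of the dome. On a flat surface it stands upright on the tabs' feet, its origin 14 mm up
- tab_a (a joint): travel of the orange tab on the cover's +y side: 0 at rest, grows to 0.006 m at its stop as it is pressed inwards; springs back (2 N to start, 6 N fully in). A hook at its foot catches 3 mm under the deck's edge: both tabs must be pressed in 4 mm or more, and held so, while the cover is lifted straight up by 15 mm. The cover can be carried by the pressed tabs
- tab_b (a joint): travel of the orange tab on the cover's -y side: 0 at rest, grows to 0.006 m at its stop as it is pressed inwards; springs back (2 N to start, 6 N fully in). A hook at its foot catches 3 mm under the deck's edge: both tabs must be pressed in 4 mm or more, and held so, while the cover is lifted straight up by 15 mm. The cover can be carried by the pressed tabs
- tab_a_face (a point): middle of the outer, ribbed face of the tab on the cover's +y side, 22 mm above the flange's underside. The tab is 26 mm wide (x), 4 mm thick, its top 34 mm above the flange's underside, its foot 14 mm below it. The two tabs' outer faces are 60 mm apart at rest, 48 mm when fully pressed
- tab_b_face (a point): middle of the outer, ribbed face of the tab on the cover's -y side, 22 mm above the flange's underside. The tab is 26 mm wide (x), 4 mm thick, its top 34 mm above the flange's underside, its foot 14 mm below it. The two tabs' outer faces are 60 mm apart at rest, 48 mm when fully pressed
- battery: the yellow battery, a block 44 (x) by 26 (y) by 62 mm high, 110 to 230 g, standing loosely in the well under the cover with its top 30 mm above the deck. Origin: centre of its underside; z up; x and y as the burnisher's at the start
- blue_tray: open blue tray for the cover, fixed to the bench, 160 (x) by 140 (y) by 22 mm high, walls and floor 5 mm thick. Origin: centre of the underside. It may stand on either side of the bench
- red_tray: open red tray for flat batteries, of the same size, fixed to the bench. Origin: centre of the underside. It may stand on either side of the bench
- slab: dark stone slab, fixed, 150 (x) by 320 (y) by 30 mm high, beyond the burnisher. Origin: centre of the underside
- hammer: hammer with a wooden handle, 260 mm long, lying on the slab; to be left alone. Origin under its middle
- glue_pot: closed amber glue pot, 60 mm across and 75 mm high; to be left alone. Origin: centre of the underside
- cup: white cup, 68 mm across and 80 mm high; to be left alone. Origin: centre of the underside
There are look-alikes about, which are no part of the job. There is more than one size of the red_tray; the job needs the smallest.

How it is judged:
By the outcome, as a careful person would: the job done as asked, in the order asked, and still so for the second after the job is handed in, with the robot touching nothing.
It also fails if it takes over 67 s, if anything falls off the work surface, if the arm or the gripper's body presses on something with over 40 N, if the wrist force passes 120 N, or if a joint passes its speed limit or range.

## Robot

A 6-joint arm with a two-finger parallel gripper is mounted at the origin on the work surface. World frame = base frame: x ahead of the robot, y to its left, z up, the work surface at z = 0. Lengths are in m, angles in rad, forces in N, time in s.
With the tool pointing down it reaches from about 0.35 to 0.725 m from the base axis. Payload 4.3 kg.
Tool frame: the origin (TCP) lies between the finger pads; the fingertips stand ctrl.finger_overhang ahead of it and the grasp point (between the pads) lies 8 mm behind it (ctrl.finger_overhang is the distance from the TCP to the fingertips, in m); z points along the fingers, y is the line along which they close (so a half turn about z gives the same grasp; the last joint's range is limited). The gripper opens to 85 mm and grips with 20 to 120 N. Pads are 22 mm wide; open, the fingers measure 114 mm over their backs; the gripper's body (76 mm by 85 mm) begins 54 mm behind the grasp point. The pads swing forward as they close: fully open they stand 13 mm farther back than shut.
Start: joints at [1.101, 0.377, 0.081, 1.274, 0, 1.46], TCP at [0.202, 0.538, 0.242] pointing down, gripper open.
Joint ranges: [-2.72, 2.72], [-0.84, 1.66], [-1.02, 1.22], [-1.77, 2.12], [-1.37, 1.28], [-3.14, 3.14]. Speed limits (rad/s): [2.57, 2.57, 3.14, 3.14, 3.14, 3.14].

## Interface

Orientations are given as [roll, pitch, yaw] about the fixed x, y, z axes, in that order (R = Rz(yaw) Ry(pitch) Rx(roll)).
In Python, from plant import ctrl, get_image gives the robot as it stands.
- The arm moves only by the shell command python3 -m handwheel 'ROWS' [FORCE]. ROWS is JSON, a list of rows, each a list of 3 entries, a list of its own where there are three numbers: the turn, a rotation vector about the tool's x, y, z each as a share of 360 degrees, from -1 to 1, then the shift along the tool's x, y, z each as a share of 25 cm, from -1 to 1, then the gripper's target within -1 to 1 (shut at 1, half-way at 0, fully open at -1). In form: [[[rx, ry, rz], [dx, dy, dz], grip], ...]. A call has 1 to 20 rows; each row is the pose to reach, as a shift and turn from the pose commanded when the call began, along the tool's axes at that moment, turning the shorter way round; what a row does not reach only later rows make up. A row lasts 1/10 s, in which the tool goes at most 50 mm and 8.59 degrees, less where a joint would pass 70% of its speed; a pose out of reach is approached as far as the arm can. A call with a number of a shift or a turn outside -1 to 1 is refused whole. A call with a gripper value outside its range is refused whole. The fingers move at their own pace and stop on an object; FORCE is the grip in N (left out, the last holds). Time passes only in rows, so rows that repeat a pose let the fingers close. It gives the time, the measured TCP pose, the force, the opening and the grip force at its end, in the units of the state.
- ctrl.get_obs(): the state, without advancing time (a new reading comes with each control period).
- get_image(name): name is "scene" or "top" or "wrist"; returns a dict with "pixels" (420x560x3 uint8, red, green, blue), "intrinsics" (3x3 intrinsics, pixels), "distortion" ([k1, k2, p1, p2, k3] as OpenCV has them; the pictures are not rectified), "origin" and "orientation" of the camera in the world. Camera axes: x right, y down, z forward; pixel columns grow to the right and rows downward; lengths in m; the calibration is good to about 2 mm. A picture is of the moment at which its call begins. There is no depth.
- ctrl.close_job(): hands the job in; it is judged then, once.
The state is a dict: "t": time; "joint_pos": joint angles; "qd": joint speeds; "tau": joint torques, N m; "position": TCP position; "tcp_rot": TCP orientation; "force": force on the tool from outside, world axes, zero at the start; "torque": the same for the moment, N m; "opening": finger opening in m; "finger_force": force on a finger pad.
Only numpy, scipy, OpenCV 4.12 (cv2) and the standard library are available. Lean on these libraries where they do the work, as an engineer would, in place of code of your own. Each camera call takes 0.05 s, during which the arm holds its last target. There are 200 camera calls.

## Working session

There is one attempt and no reset: what is moved stays moved. The work goes in short steps, Python scripts to look and compute and a shell command to move; the robot and the scene stay as the last step left them, time stands still between calls to the robot, and variables do not carry over. Pictures are saved under pics/ and viewed, at most 11 in all, crops included, and the job is handed in when it is done.

```bash
ls; mkdir -p pics; cat > h.py <<'E'
import numpy as np, cv2, pickle
from plant import ctrl, get_image
from scipy.spatial.transform import Rotation as R
def snap(n,f):
    d=get_image(n); cv2.imwrite(f'pics/{f}.png',d['pixels'][:,:,::-1]); pickle.dump(d,open(f'pics/{f}.pkl','wb')); return d
def load(f): return pickle.load(open(f'pics/{f}.pkl','rb'))
def rot(d):
    o=np.array(d['orientation'],float)
    return o if o.shape==(3,3) else R.from_euler('xyz',o).as_matrix()
def ray(d,uv):
    p=cv2.undistortPoints(np.array([[uv]],float),np.array(d['intrinsics'],float),np.array(d['distortion'],float))[0,0]
    v=rot(d)@np.array([p[0],p[1],1]); return np.array(d['origin'],float),v/np.linalg.norm(v)
def onz(d,uv,z):
    o,v=ray(d,uv); return o+v*(z-o[2])/v[2]
def tri(*rs):
    A=0;b=0
    for o,v in rs:
        P=np.eye(3)-np.outer(v,v);A=A+P;b=b+P@o
    x=np.linalg.solve(A,b); return x,[round(1e3*np.linalg.norm((np.eye(3)-np.outer(v,v))@(x-o)),1) for o,v in rs]
def proj(d,X):
    Rm=rot(d); rv=cv2.Rodrigues(Rm.T)[0]; t=-Rm.T@np.array(d['origin'],float)
    return cv2.projectPoints(np.array(X,float).reshape(-1,1,3),rv,t,np.array(d['intrinsics'],float),np.array(d['distortion'],float))[0].reshape(-1,2)
E
python3 - <<'E'
from h import *
print(ctrl.get_obs(), ctrl.finger_overhang)
a=snap('scene','s0');b=snap('top','t0')
for d in(a,b):print(d['origin'],d['orientation'],d['intrinsics'])
E
```

```text
pics
{'t': 0.0, 'joint_pos': array([1.10067803e+00, 3.78062724e-01, 7.96594778e-02, 1.27438726e+00,
       1.26514325e-05, 1.46053244e+00]), 'qd': array([ 2.25472339e-04,  7.76456626e-05,  1.51006327e-03, -1.29900436e-03,
        1.21026333e-03, -3.75587778e-04]), 'tau': array([-4.30127068e-05, -4.63603735e+01,  2.69876790e+01,  2.08428805e-02,
       -2.59484268e-04, -6.60055221e-06]), 'position': array([0.20217159, 0.53763173, 0.24137404]), 'tcp_rot': array([-3.13961197e+00, -2.32015322e-04,  2.78173800e+00]), 'force': array([0.10818336, 0.37398826, 0.23330094]), 'torque': array([0.02155901, 0.02896794, 0.03308275]), 'finger_force': 0.0, 'opening': 0.08541893779435507} 0.011
[1.22278133 0.77950938 1.10338467] [-2.38749875 -0.00404774  2.34621602] [[510.43342444   0.         284.56795118]
 [  0.         510.43342444 213.08369595]
 [  0.           0.           1.        ]]
[0.2358291  0.13053689 1.62099478] [-2.95163984 -0.00547886 -1.58012861] [[484.95362126   0.         281.79786528]
 [  0.         484.95362126 216.92555801]
 [  0.           0.           1.        ]]
```

View pics/s0.png

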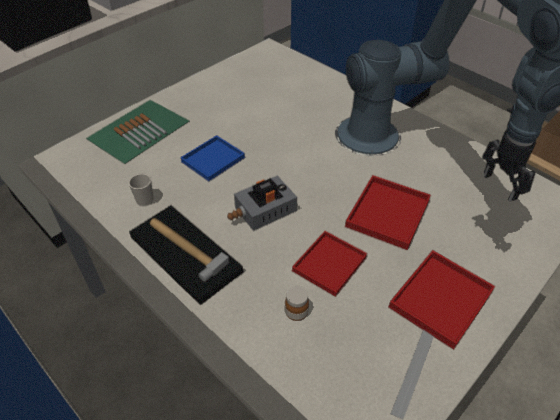

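View pics/t0.png

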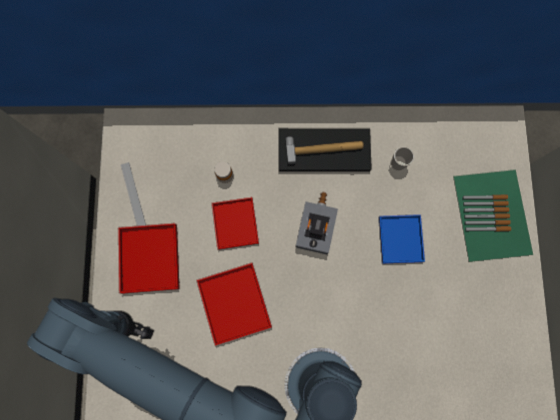

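Top view: candidates for the red tray are (236,223), (149,259) and (234,304). The one at (236,223), scene (330,262), is clearly the smallest. The blue tray is at (402,240), and the burnisher with its black cover is at (317,229), scene (266,200). The glue pot is at (224,173), the cup at (402,158) and the hammer on the slab at (325,149). A close crop will check this.

```bash
python3 - <<'E'
from h import *
t=cv2.imread('pics/t0.png');s=cv2.imread('pics/s0.png')
a=cv2.resize(t[185:265,287:350],None,fx=6,fy=6,interpolation=cv2.INTER_CUBIC)
b=cv2.resize(s[165:235,222:302],None,fx=5,fy=5,interpolation=cv2.INTER_CUBIC)
c=np.zeros((480,800,3),np.uint8);c[:480,:378]=a;c[:350,390:790]=b
cv2.imwrite('pics/c0.png',c)
d=load('t0');hsv=cv2.cvtColor(t,cv2.COLOR_BGR2HSV)
for n,lo,hi,box in(('red',(0,120,60),(8,255,255),(205,190,262,255)),('redB',(0,120,60),(8,255,255),(195,258,275,350)),('redC',(0,120,60),(8,255,255),(110,215,182,300)),('blue',(105,140,60),(125,255,255),(370,205,432,272))):
    m=cv2.inRange(hsv,lo,hi);k=np.zeros_like(m);x0,y0,x1,y1=box;k[y0:y1,x0:x1]=m[y0:y1,x0:x1]
    cs=max(cv2.findContours(k,0,2)[0],key=cv2.contourArea)
    q=cv2.boxPoints(cv2.minAreaRect(cs));P=np.array([onz(d,p,.022) for p in q])
    e=P[1]-P[0];f=P[2]-P[1]
    print(n,P.mean(0).round(4),np.linalg.norm(e).round(3),np.linalg.norm(f).round(3),np.degrees(np.arctan2(e[1],e[0])).round(1))
E
```

```text
red [0.5243 0.277  0.022 ] 0.14 0.16 -82.1
redB [0.2592 0.2791 0.022 ] 0.194 0.221 -73.5
redC [0.4101 0.5635 0.022 ] 0.198 0.226 -88.2
blue [ 0.4664 -0.28    0.022 ] 0.142 0.161 -86.6
```

View pics/c0.png

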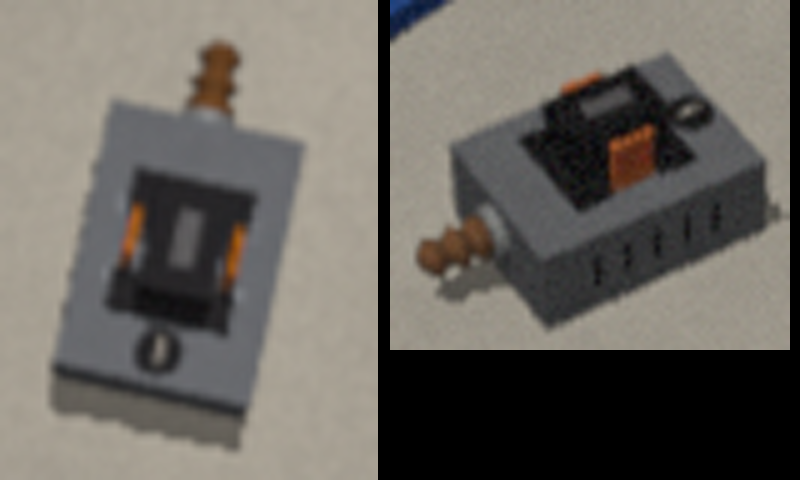

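Crop: the black cover's dome is on the grey deck, with the orange tabs at crop (133,235) and (236,255). The spindle points +x and the dial is behind. The burnisher is yawed about -12°. The small red tray measures 160x140, which confirms the choice.

```bash
python3 - <<'E'
from h import *
t=load('t0');s=load('s0')
T=[(np.array(p)+.5)/6-.5+(287,185) for p in((112,98),(305,143),(243,407),(52,370))]
# top order: +x+y, +x-y, -x-y, -x+y ; scene: +x end has spindle
S=[(np.array(p)+.5)/5-.5+(222,165) for p in((545-390,262),(450-390,148),(670-390,55),(765-390,160))]
P=[]
for a,b in zip(T,S):
    x,e=tri(ray(t,a),ray(s,b));P.append(x);print(x.round(4),e)
P=np.array(P);print('mean',P.mean(0),[np.degrees(np.arctan2(*(P[i]-P[j])[1::-1])).round(1) for i,j in((0,3),(1,2))])
Q=np.array([onz(t,a,.06) for a in T]);print('top z.06',Q.mean(0),[np.degrees(np.arctan2(*(Q[i]-Q[j])[1::-1])).round(1) for i,j in((0,3),(1,2))],[np.linalg.norm(Q[i]-Q[j]).round(3) for i,j in((0,3),(0,1))])
for p in((133,235),(236,255)):print('tab',onz(t,(np.array(p)+.5)/6-.5+(287,185),.094))
o=ctrl.get_obs();Rt=R.from_euler('xyz',o['tcp_rot']).as_matrix();print(Rt.round(3))
E
```

```text
[0.5903 0.0408 0.0555] [np.float64(0.4), np.float64(0.4)]
[ 0.5653 -0.0661  0.053 ] [np.float64(1.4), np.float64(1.4)]
[ 0.4196 -0.0284  0.0556] [np.float64(2.2), np.float64(2.2)]
[0.4417 0.0735 0.0528] [np.float64(3.4), np.float64(3.4)]
mean [0.50422116 0.00495606 0.05421868] [np.float64(-12.4), np.float64(-14.5)]
top z.06 [0.5021055  0.00686672 0.06      ] [np.float64(-13.2), np.float64(-14.7)] [np.float64(0.154), np.float64(0.109)]
tab [0.50639628 0.03342424 0.094     ]
tab [ 0.4951215  -0.02123281  0.094     ]
[[-0.936  0.352 -0.001]
 [ 0.352  0.936 -0.002]
 [ 0.    -0.002 -1.   ]]
```

```bash
python3 -m handwheel '[[[0,0,0],[-0.936,-0.784,0],-1],[[0,0,0],[-0.936,-0.784,0],-1],[[0,0,0],[-0.936,-0.784,0],-1],[[0,0,0],[-0.936,-0.784,0],-1],[[0,0,0],[-0.936,-0.784,0],-1],[[0,0,0],[-0.936,-0.784,0],-1],[[0,0,0],[-0.936,-0.784,0],-1],[[0,0,0],[-0.936,-0.784,0],-1],[[0,0,0],[-0.936,-0.784,0],-1]]'
python3 -m handwheel '[[[0,0,-0.021],[-0.936,-0.784,0],-1],[[0,0,-0.021],[-0.936,-0.784,0],-1],[[0,0,-0.021],[-0.936,-0.784,0],-1],[[0,0,-0.021],[-0.936,-0.784,0],-1],[[0,0,-0.021],[-0.936,-0.784,0],-1],[[0,0,-0.021],[-0.936,-0.784,0],-1],[[0,0,-0.021],[-0.936,-0.784,0],-1],[[0,0,-0.021],[-0.936,-0.784,0],-1],[[0,0,-0.021],[-0.936,-0.784,0],-1]]'
python3 - <<'E'
from h import *
w=snap('wrist','w0');print(w['origin'],w['orientation'],w['intrinsics'][0],ctrl.get_obs()['position'])
E
```

```text
t: 1.0
position: [0.352, 0.2729, 0.2421]
tcp_rot: [3.141, -0.001, 2.782]
force: [0.2, 0.0, 0.5]
opening: 0.0856
finger_force: 0.0
t: 1.9
position: [0.5019, 0.0085, 0.242]
tcp_rot: [3.141, -0.001, 2.916]
force: [-0.7, -0.0, 0.7]
opening: 0.0853
finger_force: 0.0
[0.43309706 0.0234745  0.37392862] [2.86653810e+00 1.09139099e-03 1.34498094e+00] [294.23784482   0.         280.34789432] [0.50170117 0.00866029 0.24214029]
```

View pics/w0.png

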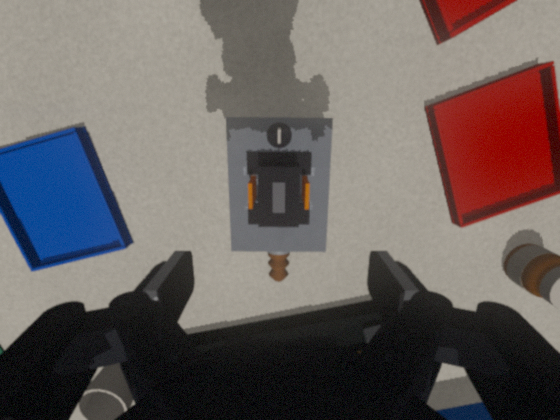

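The wrist view shows the burnisher square to the tool (deck edges at rows 118 and 251, columns 227–332), the orange tabs at (250,193) and (306,193), the blue tray on the left and the small red tray on the right.

```bash
python3 - <<'E'
from h import *
w=load('w0');t=load('t0')
W=[(326,251),(232,251),(227,118),(332,119)]
T=[(np.array(p)+.5)/6-.5+(287,185) for p in((112,98),(305,143),(243,407),(52,370))]
for a,b in zip(W,T): print(tri(ray(w,a),ray(t,b)))
for z in(.056,.06):
    Q=np.array([onz(w,a,z) for a in W]);print(z,Q.mean(0),[np.degrees(np.arctan2(*(Q[i]-Q[j])[1::-1])).round(1) for i,j in((0,3),(1,2),(0,1),(3,2))],[np.linalg.norm(Q[i]-Q[j]).round(3) for i,j in((0,3),(1,2),(0,1),(3,2))])
hsv=cv2.cvtColor(w['pixels'],cv2.COLOR_RGB2HSV);m=cv2.inRange(hsv,(8,150,90),(22,255,255));m[:170]=0;m[225:]=0;m[:,:240]=0;m[:,320:]=0
n,l,st,c=cv2.connectedComponentsWithStats(m);print(st,c)
for i in range(1,n):
    if st[i,4]>20: print(c[i],onz(w,c[i],.09))
m2=cv2.inRange(cv2.cvtColor(t['pixels'],cv2.COLOR_RGB2HSV),(8,150,90),(22,255,255));m2[:212]=0;m2[240:]=0;m2[:,:300]=0;m2[:,335:]=0
n,l,st2,c2=cv2.connectedComponentsWithStats(m2);print(st2,c2)
E
```

```text
(array([0.58950672, 0.04171283, 0.05660179]), [np.float64(0.7), np.float64(0.7)])
(array([ 0.56253856, -0.06399967,  0.06144716]), [np.float64(0.1), np.float64(0.1)])
(array([ 0.41802395, -0.02741964,  0.0639738 ]), [np.float64(1.8), np.float64(1.8)])
(array([0.4424285 , 0.07678606, 0.04491652]), [np.float64(1.9), np.float64(1.9)])
0.056 [0.50408412 0.00554349 0.056     ] [np.float64(-12.9), np.float64(-13.5), np.float64(77.1), np.float64(76.5)] [np.float64(0.15), np.float64(0.151), np.float64(0.111), np.float64(0.109)]
0.06 [0.503191   0.00576908 0.06      ] [np.float64(-12.9), np.float64(-13.5), np.float64(77.1), np.float64(76.5)] [np.float64(0.148), np.float64(0.149), np.float64(0.109), np.float64(0.108)]
[[     0      0    560    420 234942]
 [   252    177      2      2      2]
 [   248    182      6     27    123]
 [   304    182      5     28    133]] [[279.50042138 209.51587626]
 [252.5        177.5       ]
 [250.43089431 194.76422764]
 [306.04511278 195.56390977]]
[250.43089431 194.76422764] [ 0.49597125 -0.02182812  0.09      ]
[306.04511278 195.56390977] [0.50914818 0.03193079 0.09      ]
[[     0      0    560    420 235172]
 [   308    219      3      9     15]
 [   325    223      3      9     13]] [[279.49557345 209.49822683]
 [308.93333333 222.4       ]
 [325.61538462 226.69230769]]
```

```bash
python3 -m handwheel '[[[0,0,0],[-0.008,-0.010,0.368],-1],[[0,0,0],[-0.008,-0.010,0.368],-1],[[0,0,0],[-0.008,-0.010,0.368],-1],[[0,0,0],[-0.008,-0.010,0.368],-1]]'
python3 - <<'E'
from h import *
w=snap('wrist','w1');print(w['origin'],w['orientation'],ctrl.get_obs()['position'],ctrl.get_obs()['tcp_rot'])
E
```

```text
t: 2.35
position: [0.5027, 0.0051, 0.1507]
tcp_rot: [3.142, -0.002, 2.916]
force: [0.2, 0.1, 0.7]
opening: 0.0854
finger_force: 0.0
[0.43398347 0.02024729 0.28266231] [2.86721353e+00 1.72429254e-03 1.34489108e+00] [0.50440676 0.00468063 0.15211731] [3.14118034e+00 1.67129398e-03 2.91561198e+00]
```

View pics/w1.png

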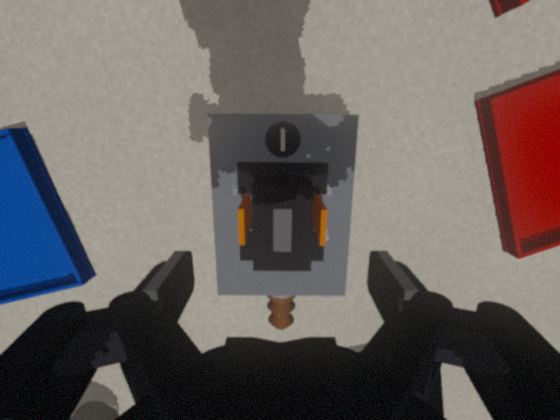

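The view is symmetric: tabs at (242,225) and (322,225), deck front corners at (218,295) and (346,295).

```bash
python3 - <<'E'
from h import *
w0=load('w0');w=load('w1')
W=[(346,295),(218,295),(208,115),(358,115)];V=[(326,251),(232,251),(227,118),(332,119)]
for a,b in zip(W,V): print(tri(ray(w,a),ray(w0,b)))
Q=np.array([onz(w,a,.06) for a in W]);print(Q.mean(0),[np.degrees(np.arctan2(*(Q[i]-Q[j])[1::-1])).round(1) for i,j in((0,3),(1,2),(0,1),(3,2))])
hsv=cv2.cvtColor(w['pixels'],cv2.COLOR_RGB2HSV);m=cv2.inRange(hsv,(8,150,60),(22,255,255));m[:185]=0;m[255:]=0;m[:,:230]=0;m[:,335:]=0
ys,xs=np.where(m>0)
for s in (xs<280,xs>280):
    yy=ys[s];xx=xs[s];print(xx.min(),xx.max(),yy.min(),yy.max())
    for p in((xx.mean(),yy.max()),): print(onz(w,p,.094))
E
```

```text
(array([0.58614609, 0.04217074, 0.06269729]), [np.float64(0.2), np.float64(0.2)])
(array([ 0.5618295 , -0.06389919,  0.06275177]), [np.float64(0.3), np.float64(0.3)])
(array([ 0.41914015, -0.02762913,  0.07257398]), [np.float64(0.1), np.float64(0.1)])
(array([0.44294673, 0.07417341, 0.06615536]), [np.float64(0.5), np.float64(0.5)])
[0.50306686 0.00567698 0.06      ] [np.float64(-12.8), np.float64(-13.4), np.float64(77.1), np.float64(77.1)]
238 250 195 245
[ 0.50937827 -0.02349941  0.094     ]
313 326 195 245
[0.52116175 0.02794459 0.094     ]
```

```bash
python3 -m handwheel '[[[0,0,0],[0,0.002,0.15],-1],[[0,0,0],[0,0.002,0.24],-1],[[0,0,0],[0,0.002,0.28],-1],[[0,0,0],[0,0.002,0.28],-1],[[0,0,0],[0,0.002,0.28],-0.2],[[0,0,0],[0,0.002,0.28],-0.2]]' 30
python3 -m handwheel '[[[0,0,0],[0,0,0],1],[[0,0,0],[0,0,0],1],[[0,0,0],[0,0,0],1],[[0,0,0],[0,0,0],1],[[0,0,0],[0,0,0],1]]' 30
```

```text
t: 3.0
position: [0.5057, 0.0042, 0.0822]
tcp_rot: [3.141, 0.003, 2.914]
force: [1.1, 2.8, 2.5]
opening: 0.0592
finger_force: 1.9
t: 3.5
position: [0.5061, 0.0043, 0.0827]
tcp_rot: [3.14, 0.005, 2.914]
force: [-0.6, 1.3, 8.1]
opening: 0.0463
finger_force: 31.2
```

```bash
python3 -m handwheel '[[[0,0,0],[0,0,-0.02],1],[[0,0,0],[0,0,-0.06],1],[[0,0,0],[0,0,-0.12],1],[[0,0,0],[0,0,-0.2],1],[[0,0,0],[0,0,-0.3],1],[[0,0,0],[0,0,-0.45],1],[[0,0,0],[0,0,-0.6],1],[[0,0,0],[0,0,-0.6],1]]'
python3 - <<'E'
from h import *
w=snap('wrist','w2');s=snap('scene','s2')
c=np.vstack([w['pixels'][100:400,100:460],cv2.resize(s['pixels'][120:220,200:320],(360,300),interpolation=cv2.INTER_CUBIC)])[:, :, ::-1]
cv2.imwrite('pics/c2.png',c)
o=ctrl.get_obs();print(o['position'],o['tcp_rot'],o['force'],o['opening'])
E
```

```text
t: 4.3
position: [0.5069, 0.0037, 0.2364]
tcp_rot: [3.141, 0.01, 2.914]
force: [0.7, -0.8, -2.0]
opening: 0.0465
finger_force: 31.7
[0.50459267 0.00398547 0.23166223] [3.14136055e+00 2.55285978e-03 2.91371004e+00] [-0.40739547  0.11638319 -1.52642815] 0.045940060463610606
```

View pics/c2.png

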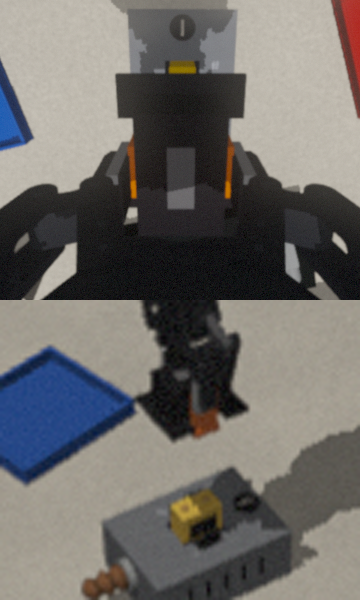

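The cover is off and held level by its tabs. The yellow battery stands visible in the well.

```bash
python3 -m handwheel '[[[0,0,-0.01],[-0.01,-0.08,0],1],[[0,0,-0.02],[-0.02,-0.2,0],1],[[0,0,-0.03],[-0.04,-0.35,0],1],[[0,0,-0.04],[-0.06,-0.5,0],1],[[0,0,-0.046],[-0.08,-0.65,0],1],[[0,0,-0.046],[-0.1,-0.8,0],1],[[0,0,-0.046],[-0.1,-0.92,0],1],[[0,0,-0.046],[-0.1,-1,0],1],[[0,0,-0.046],[-0.1,-1,0],1],[[0,0,-0.046],[-0.1,-1,0],1]]'
python3 - <<'E'
from h import *
t=snap('top','t3');s=snap('scene','s3')
d=load('t0');P=[]
hb=lambda im:cv2.inRange(cv2.cvtColor(im,cv2.COLOR_RGB2HSV),(105,140,60),(125,255,255))
q={}
for n,box in(('t0',(370,205,432,272)),('s0',(170,130,255,185))):
    d=load(n);m=hb(d['pixels']);k=np.zeros_like(m);x0,y0,x1,y1=box;k[y0:y1,x0:x1]=m[y0:y1,x0:x1]
    c=max(cv2.findContours(k,0,2)[0],key=cv2.contourArea);q[n]=(d,cv2.approxPolyDP(cv2.convexHull(c),5,True)[:,0]);print(n,q[n][1].tolist())
o=ctrl.get_obs();Rt=R.from_euler('xyz',o['tcp_rot']).as_matrix();p=o['position'];print(p,o['tcp_rot'],o['opening'],o['force'])
print('shares',(Rt.T@(np.array([.4664,-.28,.10])-p)/.25).round(3))
E
```

```text
t: 5.4
position: [0.4709, -0.2444, 0.2289]
tcp_rot: [3.139, -0.002, -3.081]
force: [0.1, 0.1, -0.2]
opening: 0.0462
finger_force: 31.7
t0 [[419, 216], [424, 260], [384, 263], [380, 217]]
s0 [[243, 153], [209, 179], [181, 158], [215, 136]]
[ 0.4714325  -0.24380595  0.22948952] [ 3.13994099e+00 -1.35615903e-03 -3.07949220e+00] 0.04653461792952618 [ 0.70948365  0.40934668 -1.31609053]
shares [ 0.028 -0.144  0.518]
```

```bash
python3 -m handwheel '[[[0,0,0],[0.028,-0.144,0.04],1],[[0,0,0],[0.028,-0.144,0.14],1],[[0,0,0],[0.028,-0.144,0.28],1],[[0,0,0],[0.028,-0.144,0.42],1],[[0,0,0],[0.028,-0.144,0.52],1],[[0,0,0],[0.028,-0.144,0.52],1]]'
python3 - <<'E'
from h import *
t=load('t0');s=load('s0')
# top: +x-y,-x-y,-x+y,+x+y ; scene: match by projection
T=[(419,216),(424,260),(384,263),(380,217)];S=np.array([(243,153),(209,179),(181,158),(215,136)])
X=[]
for a in T:
    pr=proj(s,onz(t,a,.022))[0];b=S[np.argmin(np.linalg.norm(S-pr,axis=1))];x,e=tri(ray(t,a),ray(s,b));X.append(x);print(x.round(4),e)
print(np.mean(X,0))
w=snap('wrist','w4');o=ctrl.get_obs();print(o['position'],o['tcp_rot'],o['opening'],o['force'])
E
```

```text
t: 6.1
position: [0.4644, -0.278, 0.0965]
tcp_rot: [3.136, -0.006, -3.079]
force: [-0.8, 1.1, -0.7]
opening: 0.0462
finger_force: 31.7
[ 0.5471 -0.3489  0.0105] [np.float64(3.3), np.float64(3.3)]
[ 0.3967 -0.3546  0.0142] [np.float64(2.6), np.float64(2.6)]
[ 0.3881 -0.2214  0.0116] [np.float64(2.6), np.float64(2.6)]
[ 0.5437 -0.2152  0.0025] [np.float64(0.2), np.float64(0.2)]
[ 0.46888699 -0.28503881  0.00968566]
[ 0.46579014 -0.27915471  0.09878034] [ 3.13821597 -0.00349078 -3.07881907] 0.04618403322253826 [ 0.17145544  0.29765564 -0.04818974]
```

View pics/w4.png

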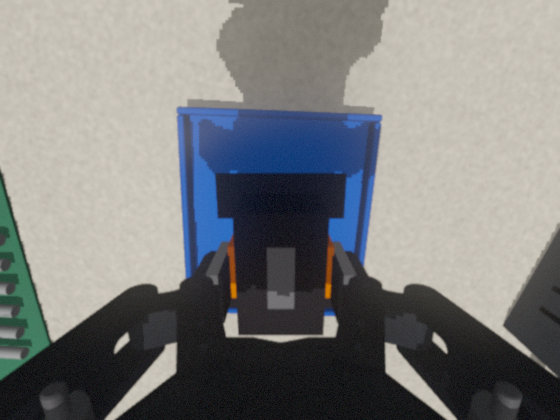

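The cover is centred and square over the blue tray (tray columns 180–380, cover 217–345). I'll descend to just above the floor.

```bash
python3 -m handwheel '[[[0,0,0],[0,0,0.06],1],[[0,0,0],[0,0,0.13],1],[[0,0,0],[0,0,0.18],1],[[0,0,0],[0,0,0.21],1],[[0,0,0],[0,0,0.22],1],[[0,0,0],[0,0,0.22],1],[[0,0,0],[0,0,0.22],1]]'
python3 -m handwheel '[[[0,0,0],[0,0,0.006],1],[[0,0,0],[0,0,0.006],1],[[0,0,0],[0,0,0.006],1]]'
```

```text
t: 6.85
position: [0.4676, -0.2817, 0.046]
tcp_rot: [-3.141, 0.001, -3.08]
force: [0.5, 0.6, 0.2]
opening: 0.0461
finger_force: 31.7
t: 7.15
position: [0.4671, -0.2815, 0.044]
tcp_rot: [-3.141, 0.0, -3.081]
force: [0.6, 0.4, -0.4]
opening: 0.046
finger_force: 31.7
```

```bash
python3 -m handwheel '[[[0,0,0],[0,0,0.006],1],[[0,0,0],[0,0,0.006],1],[[0,0,0],[0,0,0.006],1]]'
python3 -m handwheel '[[[0,0,0],[0,0,0.006],1],[[0,0,0],[0,0,0.006],1],[[0,0,0],[0,0,0.006],1]]'
```

```text
t: 7.45
position: [0.467, -0.2813, 0.0422]
tcp_rot: [3.141, -0.0, -3.08]
force: [0.8, -0.4, -1.6]
opening: 0.0459
finger_force: 31.7
t: 7.75
position: [0.4672, -0.2815, 0.0417]
tcp_rot: [-3.141, 0.001, -3.08]
force: [-3.2, 0.9, 7.5]
opening: 0.0464
finger_force: 32.3
```

```bash
python3 -m handwheel '[[[0,0,0],[0,0,0],-0.2],[[0,0,0],[0,0,0],-0.35],[[0,0,0],[0,0,0],-0.5],[[0,0,0],[0,0,0],-0.7],[[0,0,0],[0,0,0],-0.8],[[0,0,0],[0,0,0],-0.8],[[0,0,0],[0,0,-0.06],-0.8],[[0,0,0],[0,0,-0.2],-0.8],[[0,0,0],[0,0,-0.4],-0.8],[[0,0,0],[0,0,-0.6],-0.8],[[0,0,0],[0,0,-0.8],-0.9],[[0,0,0],[0,0,-0.8],-1]]'
python3 - <<'E'
from h import *
w=snap('wrist','w5');s=snap('scene','s5')
a=cv2.resize(w['pixels'][60:360,120:440],(400,375));b=cv2.resize(s['pixels'][110:200,160:256],(400,375),interpolation=cv2.INTER_CUBIC)
cv2.imwrite('pics/c5.png',np.hstack([a,b])[:,:,::-1])
o=ctrl.get_obs();Rt=R.from_euler('xyz',o['tcp_rot']).as_matrix();p=o['position'];print(p,o['tcp_rot'],o['opening'],o['force'])
print('shares',(Rt.T@(np.array([.503,.0055,.24])-p)/.25).round(3))
E
```

```text
t: 8.95
position: [0.4704, -0.284, 0.2487]
tcp_rot: [-3.132, 0.01, -3.08]
force: [0.6, -0.0, 0.6]
opening: 0.0853
finger_force: 0.0
[ 0.46807651 -0.2822029   0.24242657] [-3.13889186  0.00318055 -3.08039594] 0.08538990372307768 [ 0.22611768 -0.50972539 -0.59124125]
shares [-0.21   1.14   0.007]
```

View pics/c5.png

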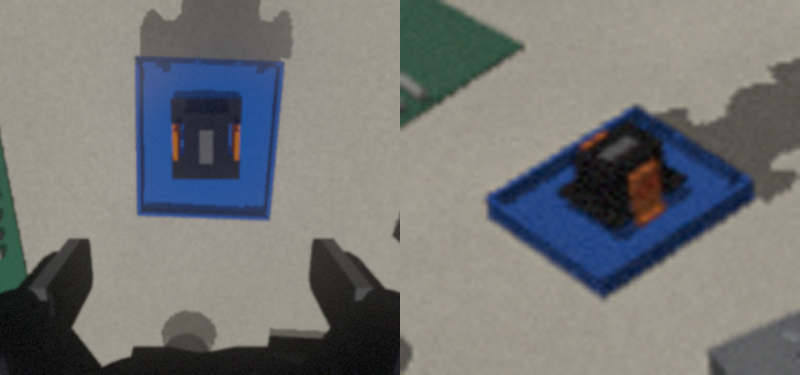

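The cover stands upright in the middle of the blue tray. Back to the burnisher.

```bash
python3 -m handwheel '[[[0,0,0.01],[-0.21,0.2,0],-1],[[0,0,0.03],[-0.21,0.4,0],-1],[[0,0,0.046],[-0.21,0.6,0],-1],[[0,0,0.046],[-0.21,0.8,0],-1],[[0,0,0.046],[-0.21,1,0],-1],[[0,0,0.046],[-0.21,1,0],-1],[[0,0,0.046],[-0.21,1,0],-1],[[0,0,0.046],[-0.21,1,0],-1]]'
python3 - <<'E'
from h import *
w=snap('wrist','w6')
o=ctrl.get_obs();Rt=R.from_euler('xyz',o['tcp_rot']).as_matrix();p=o['position'];print(p,o['tcp_rot'])
print('shares',(Rt.T@(np.array([.503,.0055,.14])-p)/.25).round(3))
m=cv2.inRange(cv2.cvtColor(w['pixels'],cv2.COLOR_RGB2HSV),(22,120,60),(35,255,255))
n,l,st,c=cv2.connectedComponentsWithStats(m);i=1+np.argmax(st[1:,4]);print(st[i],c[i],onz(w,c[i],.09))
E
```

```text
t: 9.85
position: [0.5033, -0.0286, 0.2393]
tcp_rot: [-3.141, -0.003, 2.915]
force: [-0.4, -0.1, -0.5]
opening: 0.0853
finger_force: 0.0
[ 0.50361622 -0.02925514  0.23954467] [-3.14103932e+00 -2.06468167e-03  2.91320090e+00]
shares [0.033 0.135 0.398]
[ 299  159   31   49 1237] [314.33953112 183.26758286] [0.49938595 0.00499643 0.09      ]
```

```bash
python3 -m handwheel '[[[0,0,0],[0.033,0.135,0.1],-1],[[0,0,0],[0.033,0.135,0.25],-1],[[0,0,0],[0.033,0.135,0.36],-1],[[0,0,0],[0.033,0.135,0.36],-1],[[0,0,0],[0.033,0.135,0.36],-1]]'
python3 - <<'E'
from h import *
w=snap('wrist','w7')
o=ctrl.get_obs();Rt=R.from_euler('xyz',o['tcp_rot']).as_matrix();p=o['position'];print(p,o['tcp_rot'])
m=[]
for f in('w6','w7'):
    d=load(f);k=cv2.inRange(cv2.cvtColor(d['pixels'],cv2.COLOR_RGB2HSV),(22,120,60),(35,255,255))
    n,l,st,c=cv2.connectedComponentsWithStats(k);i=1+np.argmax(st[1:,4])
    cc=cv2.findContours((l==i).astype(np.uint8),0,2)[0][0];r=cv2.minAreaRect(cc);print(f,st[i],r)
    x,y,ww,h,_=st[i];m.append([(x-.5,y+h-.5),(x+ww-.5,y+h-.5)]);C=d
for j in(0,1):print('front corner',tri(ray(load('w6'),m[0][j]),ray(w,m[1][j])))
P=[onz(w,q,.09) for q in m[1]];mid=np.mean(P,0);print(mid, 'battery centre',mid-.022*np.array([.974,-.226,0]),np.linalg.norm(P[1]-P[0]))
E
```

```text
t: 10.4
position: [0.5035, 0.005, 0.1507]
tcp_rot: [-3.141, -0.001, 2.912]
force: [-0.1, 0.0, 0.8]
opening: 0.0853
finger_force: 0.0
[0.504534   0.00504208 0.15177277] [3.14150864e+00 1.07470284e-03 2.91206174e+00]
w6 [ 299  159   31   49 1237] ((314.0, 183.0), (48.0, 30.0), 90.0)
w7 [ 263  183   39   70 2444] ((282.0, 217.5), (69.0, 38.0), 90.0)
front corner (array([ 0.52270315, -0.01475952,  0.08316502]), [np.float64(0.8), np.float64(0.8)])
front corner (array([0.52591724, 0.01438986, 0.09221701]), [np.float64(0.4), np.float64(0.4)])
[5.23483437e-01 4.52081526e-04 9.00000000e-02] battery centre [0.50205544 0.00542408 0.09      ] 0.027860070309970713
```

View pics/w7.png

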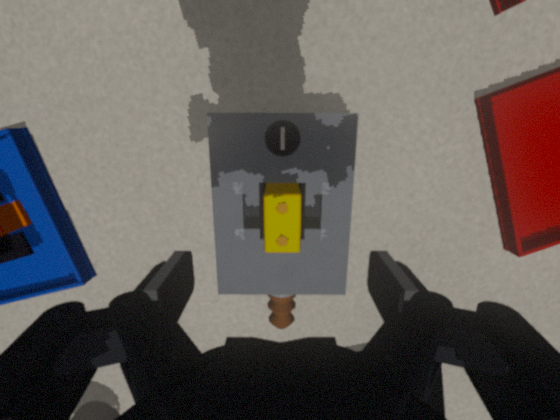

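The battery top spans (263–302, 183–253) and is centred under the gripper. I'll grasp across its 26 mm width.

```bash
python3 -m handwheel '[[[0,0,0],[0,0,0.15],-1],[[0,0,0],[0,0,0.24],-1],[[0,0,0],[0,0,0.288],-1],[[0,0,0],[0,0,0.288],-0.3],[[0,0,0],[0,0,0.288],0],[[0,0,0],[0,0,0.288],1],[[0,0,0],[0,0,0.288],1],[[0,0,0],[0,0,0.288],1],[[0,0,0],[0,0,0.288],1],[[0,0,0],[0,0,0.288],1]]' 50
python3 -m handwheel '[[[0,0,0],[0,0,-0.02],1],[[0,0,0],[0,0,-0.06],1],[[0,0,0],[0,0,-0.12],1],[[0,0,0],[0,0,-0.2],1],[[0,0,0],[0,0,-0.3],1],[[0,0,0],[0,0,-0.4],1],[[0,0,0],[0,0,-0.5],1],[[0,0,0],[0,0,-0.55],1],[[0,0,0],[0,0,-0.55],1]]'
python3 - <<'E'
from h import *
snap('wrist','w8');snap('scene','s8')
o=ctrl.get_obs();Rt=R.from_euler('xyz',o['tcp_rot']).as_matrix();p=o['position'];print(p,o['tcp_rot'],o['force'],o['opening'])
print('shares',(Rt.T@(np.array([.5243,.277,p[2]])-p)/.25).round(3))
# red tray check via wrist w0
w=load('w0');
for q in((428,107),(555,63),(459,225)):print(onz(w,q,.022))
t=load('t0');h=cv2.inRange(cv2.cvtColor(t['pixels'],cv2.COLOR_RGB2HSV),(0,120,60),(8,255,255));k=np.zeros_like(h);k[190:255,205:262]=h[190:255,205:262]
c=max(cv2.findContours(k,0,2)[0],key=cv2.contourArea);A=cv2.approxPolyDP(cv2.convexHull(c),5,True)[:,0];print([onz(t,a,.022).round(4) for a in A])
E
```

```text
t: 11.45
position: [0.5052, 0.0059, 0.0802]
tcp_rot: [3.141, 0.003, 2.914]
force: [-0.5, -1.1, 6.5]
opening: 0.0248
finger_force: 50.5
t: 12.35
position: [0.5048, 0.006, 0.2187]
tcp_rot: [3.141, 0.004, 2.914]
force: [-0.2, 0.9, -2.7]
opening: 0.0251
finger_force: 49.8
[0.503445   0.00616752 0.2161328 ] [ 3.14150278e+00 -3.94244650e-04  2.91380889e+00] [-0.75073893 -0.67431967 -1.80977198] 0.024945117459045183
shares [0.163 1.074 0.   ]
[0.45614106 0.19108526 0.022     ]
[0.44004909 0.33546712 0.022     ]
[0.60902527 0.21676824 0.022     ]
[array([0.6127, 0.2225, 0.022 ]), array([0.4556, 0.1988, 0.022 ]), array([0.4367, 0.328 , 0.022 ]), array([0.593 , 0.3539, 0.022 ])]
```

```bash
python3 -m handwheel '[[[0,0,-0.01],[0.01,0.08,0],1],[[0,0,-0.02],[0.04,0.2,0],1],[[0,0,-0.03],[0.07,0.35,0],1],[[0,0,-0.04],[0.1,0.5,0],1],[[0,0,-0.05],[0.13,0.65,0],1],[[0,0,-0.06],[0.16,0.8,0],1],[[0,0,-0.06],[0.163,0.92,0],1],[[0,0,-0.06],[0.163,1,0],1],[[0,0,-0.06],[0.163,1,0],1],[[0,0,-0.06],[0.163,1,0],1]]'
python3 - <<'E'
from h import *
o=ctrl.get_obs();Rt=R.from_euler('xyz',o['tcp_rot']).as_matrix();p=o['position'];print(p,o['tcp_rot'],o['force'],o['opening'])
print('shares',(Rt.T@(np.array([.5245,.2765,.10])-p)/.25).round(3))
E
```

```text
t: 13.45
position: [0.5195, 0.2585, 0.2148]
tcp_rot: [-3.14, -0.003, -2.992]
force: [-0.4, -0.7, -2.1]
opening: 0.025
finger_force: 49.9
[0.51951147 0.25848019 0.21476859] [-3.14049295e+00 -3.03872150e-03 -2.99171388e+00] [-0.41352878 -0.66717748 -2.05138492] 0.025014076339394172
shares [-0.032  0.069  0.459]
```

```bash
python3 -m handwheel '[[[0,0,0],[-0.032,0.069,0.04],1],[[0,0,0],[-0.032,0.069,0.14],1],[[0,0,0],[-0.032,0.069,0.26],1],[[0,0,0],[-0.032,0.069,0.38],1],[[0,0,0],[-0.032,0.069,0.46],1],[[0,0,0],[-0.032,0.069,0.46],1]]'
python3 - <<'E'
from h import *
w=snap('wrist','w9');o=ctrl.get_obs();print(o['position'],o['tcp_rot'],o['force'],o['opening'])
E
```

```text
t: 14.05
position: [0.5225, 0.2744, 0.0975]
tcp_rot: [-3.139, -0.008, -2.994]
force: [-0.5, 0.2, -2.0]
opening: 0.0251
finger_force: 49.9
[0.52402187 0.27517336 0.09965241] [-3.14027138 -0.00480442 -2.99391885] [-0.24057864  0.14759464 -2.24666528] 0.024998463890900123
```

View pics/w9.png

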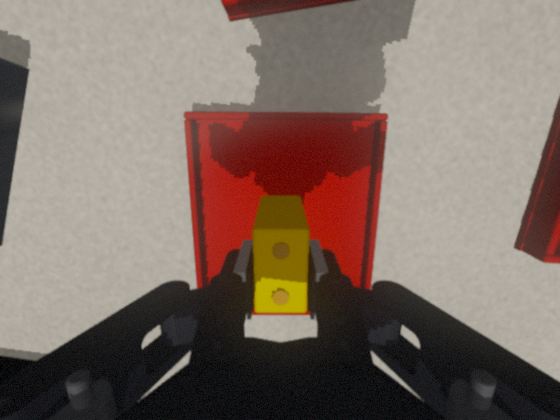

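The battery hangs upright and centred over the small red tray (tray columns 185–386, battery 253–310).

```bash
python3 -m handwheel '[[[0,0,0],[0,0,0.05],1],[[0,0,0],[0,0,0.1],1],[[0,0,0],[0,0,0.14],1],[[0,0,0],[0,0,0.156],1],[[0,0,0],[0,0,0.156],1],[[0,0,0],[0,0,0.156],1]]'
python3 -m handwheel '[[[0,0,0],[0,0,0.006],1],[[0,0,0],[0,0,0.006],1],[[0,0,0],[0,0,0.006],1]]'
```

```text
t: 14.7
position: [0.526, 0.2772, 0.0625]
tcp_rot: [3.141, 0.0, -2.992]
force: [0.4, -0.1, -2.2]
opening: 0.0249
finger_force: 49.9
t: 15.0
position: [0.5261, 0.2772, 0.0611]
tcp_rot: [3.141, 0.0, -2.992]
force: [-0.7, 0.2, -1.4]
opening: 0.0249
finger_force: 49.9
```

```bash
python3 -m handwheel '[[[0,0,0],[0,0,0.006],1],[[0,0,0],[0,0,0.006],1],[[0,0,0],[0,0,0.006],1]]'
```

```text
t: 15.3
position: [0.5258, 0.2771, 0.0593]
tcp_rot: [3.142, -0.0, -2.992]
force: [0.2, 0.8, -1.9]
opening: 0.025
finger_force: 49.9
```

```bash
python3 -m handwheel '[[[0,0,0],[0,0,0.006],1],[[0,0,0],[0,0,0.006],1],[[0,0,0],[0,0,0.006],1]]'
python3 -m handwheel '[[[0,0,0],[0,0,0.003],1],[[0,0,0],[0,0,0.003],1],[[0,0,0],[0,0,0.003],1]]'
```

```text
t: 15.6
position: [0.5258, 0.277, 0.0577]
tcp_rot: [3.142, -0.0, -2.992]
force: [0.1, -0.2, -2.3]
opening: 0.0252
finger_force: 49.9
t: 15.9
position: [0.526, 0.2771, 0.0573]
tcp_rot: [3.141, 0.0, -2.992]
force: [-0.8, -0.1, 0.7]
opening: 0.0248
finger_force: 50.1
```

```bash
python3 -m handwheel '[[[0,0,0],[0,0,0.002],1],[[0,0,0],[0,0,0.002],1],[[0,0,0],[0,0,0.002],0.3],[[0,0,0],[0,0,0.002],0.1],[[0,0,0],[0,0,0.002],-0.1],[[0,0,0],[0,0,0.002],-0.3],[[0,0,0],[0,0,0.002],-0.3],[[0,0,0],[0,0,-0.06],-0.3],[[0,0,0],[0,0,-0.2],-0.3],[[0,0,0],[0,0,-0.4],-0.3],[[0,0,0],[0,0,-0.6],-0.3],[[0,0,0],[0,0,-0.75],-0.3],[[0,0,0],[0,0,-0.75],-0.3],[[0,0,0],[0,0,-0.75],-0.3]]'
python3 - <<'E'
from h import *
w=snap('wrist','w10');s=snap('scene','s10')
a=cv2.resize(w['pixels'][60:360,120:440],(400,375));b=cv2.resize(s['pixels'][110:310,120:400],(400,286),interpolation=cv2.INTER_CUBIC)
b=np.vstack([b,np.zeros((89,400,3),np.uint8)])
cv2.imwrite('pics/c10.png',np.hstack([a,b])[:,:,::-1])
E
```

```text
t: 17.3
position: [0.5267, 0.2774, 0.2455]
tcp_rot: [3.141, 0.003, -2.992]
force: [-0.1, -0.4, -0.3]
opening: 0.0555
finger_force: 0.0
```

View pics/c10.png

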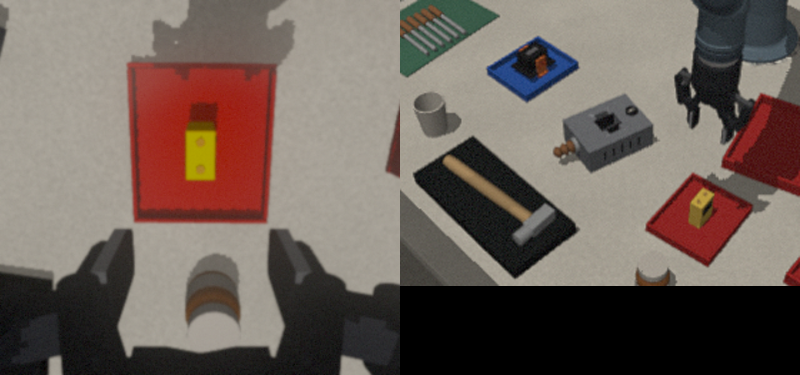

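The battery stands upright in the small red tray and the cover upright in the blue tray. The hammer, glue pot and cup are untouched, and the gripper is clear.

```bash
python3 -c "
from plant import ctrl
print(ctrl.close_job())"
```

```text
the job is handed in; nothing more can be done
None
```

The job is done and handed in after about 17 s: the cover stands upright in the blue tray, the battery stands in the smallest red tray, and the hammer, glue pot and cup were not touched.

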